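# Eject the polished collar and put it on its post

## Robot

A 7-joint arm with a two-finger parallel gripper is mounted at the origin on the work surface. World frame = base frame: x ahead of the robot, y to its left, z up, the work surface at z = 0. Lengths are in m, angles in degrees, forces in N, time in s.
With the tool pointing down it reaches from about 0.425 to 0.875 m from the base axis. Payload 4.7 kg.
Tool frame: the origin (TCP) lies at the very end of the fingers, on their centre line; the grasp point (between the pads) lies 19 mm behind it (pinch_z is the distance from the TCP to the grasp point, in m); z points along the fingers, y is the direction in which the jaws open and shut (so a half turn about z gives the same grasp; the last joint's range is limited). The gripper opens to 87 mm and grips with 3 to 60 N. Pads are 19 mm wide; open, the fingers measure 117 mm over their backs; the gripper's body (75 mm by 190 mm) begins 51 mm behind the grasp point.
Start: joints at [-63.421, 18.392, -4.016, 83.108, 1.295, 78.541, -3.26], TCP at [0.283, 0.585, 0.223] pointing down, gripper open.
Joint ranges: [-163.93, 163.93], [-17.29, 119.83], [-79.2, 71.16], [3.27, 140.29], [-89.18, 269.18], [5.43, 117.66], [-154.24, 154.24]. Speed limits (degrees/s): [147.25, 147.25, 180, 180, 180, 180, 180].

## Interface

Orientations are given as [roll, pitch, yaw] about the fixed x, y, z axes, in that order (R = Rz(yaw) Ry(pitch) Rx(roll)).
In Python, from cell import get_obs, read_camera, camera_params, sign_off, pinch_z gives the robot as it stands.
- The arm moves only by the shell command python3 -m handwheel 'ROWS' [FORCE]. ROWS is JSON, a list of rows, each a list of 5 numbers: the finger opening in m, from 0 to 0.087, then the shift along the tool's x, y, z in m, then the turn about the tool's z in rad. In form: [[jaw, tx, ty, tz, twist], ...]. A call has 1 to 20 rows; each row is the pose to reach, as a shift and turn from the pose commanded when the call began, along the tool's axes at that moment; what a row does not reach only later rows make up. A row lasts 1/10 s, in which the tool goes at most 50 mm and 8.59 degrees, less where a joint would pass 70% of its speed; a pose out of reach is approached as far as the arm can. A call with a gripper value outside its range is refused whole. The fingers move at their own pace and stop on an object; FORCE is the grip in N (left out, the last holds). Time passes only in rows, so rows that repeat a pose let the fingers close. It gives the time, the measured TCP pose, the force and the opening at its end, in the units of the state.
- get_obs(): the state, without advancing time (a new reading comes with each control period).
- read_camera(name): name is "scene" or "top"; returns the picture (420x560x3 uint8, blue, green, red); there is no depth.
- camera_params(name): a dict with "camera_matrix" (3x3 intrinsics, pixels), "R" (3x3) and "t" (3): a world point X has camera coordinates R X + t. Camera axes: x right, y down, z forward; pixel columns grow to the right and rows downward; lengths in m; the calibration is good to about 2 mm. A picture is of the moment at which its call begins. camera_params takes no time and is no camera call.
- sign_off(): hands the job in, once; it reports no verdict.
The state is a dict: "time_s": time; "qpos": joint angles; "joint_velocities": joint speeds; "effort": joint torques, N m; "tool_pos": TCP position; "tool_rot": TCP orientation; "force": force on the tool from outside, world axes, zero at the start; "wrist_torque": the same for the moment, N m; "grip_width": finger opening in m.
Only numpy, scipy, OpenCV 4.12 (cv2) and the standard library are available. Lean on these libraries where they do the work, as an engineer would, in place of code of your own. Each camera call takes 0.05 s, during which the arm holds its last target.

## Task

Press gently on the screw head at the raised end of the ejector lever, feeling for its end stop, until the lever is fully down and its other end has lifted the steel collar right out of the well. Then take the collar and slide it gently down over the stouter of the two posts until it lies flat on the stand, without dropping it or forcing it. Leave the other things on the bench where they are.

Things in the scene. Friction and masses are not known exactly. Their poses are not given: they have to be found in the camera images.
- fixture: Ejector fixture, fixed to the bench: grey base plate 104 x 270 x 10 mm, long along its y. Origin: centre of the plate's underside; z up. A 22 mm wide steel lever runs along y over the pivot. At its +y end, up at the start, it carries an upright press screw; its -y end reaches under the ejector platen in the aluminium well block (84 x 84 mm, centred at y = -80 mm, top 78 mm above the bench).
- pivot (a point): The lever's pivot pin, 30 mm above the fixture's origin, pin along x. The lever swings 0.32 rad, needs 3 to 8 N on the screw all the way, has no return spring and stays where it is left. It ends on a hard stop: from there the screw's sprung head gives way 5 mm, from 8 N at 4 N per mm; more than 22 N on the fixture is too much. Full swing lifts the platen, and what is on it, 25.6 mm straight up.
- under_screw (a point): Point fixed on the base plate's top, 90 mm to +y of the pivot, 10 mm above the bench, under the press screw. The screw has a flat knurled head 28 mm across; its setting differs each time and is not measured: top of the head 68 to 86 mm above the bench at rest, at y = +82 to +85 mm from the pivot. On the stop it is 28 to 29 mm lower, at y = +93 to +96 mm, leaning 9 degrees.
- well (a point): Centre of the well's mouth, level with the block's top face, 78 mm above the bench and 80 mm to -y of the fixture's origin; axes as the fixture's. The well is 48 mm across; its floor is the round platen, with a 4 mm high blunt cone, 16 mm wide, that centres the collar.
- collar: Plain turned steel collar (thick ring): outside 44 mm, bore 20 mm, 24 mm high, 0.18 to 0.28 kg. Origin: centre of its underside, z along the bore. At the start it sits in the well with its top 4 mm below the block's face, where it cannot be gripped; fully ejected it stands 21.6 mm proud.
- stout_post: Post stand, fixed to the bench: aluminium disc 72 mm across, 12 mm high, with a steel post 17 mm thick standing in its centre, top at 64 mm above the bench, the last 6 mm tapered. Origin: centre of the disc's underside, z up. Its place and that of slim_post may be swapped.
- slim_post: The same stand with a post only 9 mm thick; not to be used.
- felt_wheel: Bystander: grey felt polishing wheel, 100 dia x 20, lying flat (mm).
- compound_bar: Bystander: brown bar of polishing compound, 35 x 90 x 28 (mm).
- jar: Bystander: jar with a metal cap, 64 dia x 75 (mm).
- brush: Bystander: hand brush lying down; origin under its middle (mm).
- driver: Bystander: screwdriver lying down (mm).
- cup: Bystander: white plastic cup, 72 dia x 85 (mm).
- mandrel: Bystander: steel tapered mandrel standing on its 44 mm foot, 90 tall (mm).

How it is judged:
By the outcome, as a careful person would: the job done as asked, in the order asked, and still so for the second after the job is handed in, with the robot touching nothing.
It also fails if it takes over 72 s, if anything falls off the work surface, if the arm or the gripper's body presses on something with over 40 N, if the wrist force passes 120 N, or if a joint passes its speed limit or range.

## Working session

There is one attempt and no reset: what is moved stays moved. The work goes in short steps, Python scripts to look and compute and a shell command to move; the robot and the scene stay as the last step left them, time stands still between calls to the robot, and variables do not carry over. Pictures are saved under pics/ and viewed, and the job is handed in when it is done.

```bash
mkdir -p pics; ls
python3 - <<'E'
from cell import *
import cv2,numpy as np
o=get_obs();print({k:np.round(v,4).tolist() for k,v in o.items()},pinch_z)
for n in("scene","top"):
    cv2.imwrite(f"pics/{n}0.png",read_camera(n)); p=camera_params(n);print(n,p)
E
```

```text
pics
{'time_s': 0.0, 'qpos': [-63.4204, 18.4393, -4.0164, 83.1758, 1.2959, 78.5405, -3.2601], 'joint_velocities': [-0.024, 0.0288, 0.0255, -0.016, -0.037, 0.0708, -0.0736], 'effort': [-0.0003, -49.1282, -0.404, -31.2524, -0.0639, 0.044, 0.0002], 'tool_pos': [0.2824, 0.5848, 0.2215], 'tool_rot': [-179.8896, 0.0064, 154.2311], 'force': [0.1741, 0.4809, -0.404], 'wrist_torque': [-0.0101, -0.0265, -0.0112], 'grip_width': 0.087} 0.0187
scene {'camera_matrix': array([[493.42582975,   0.        , 285.80240256],
       [  0.        , 493.42582975, 210.4680103 ],
       [  0.        ,   0.        ,   1.        ]]), 'R': array([[-0.5022599 ,  0.86446199,  0.02098745],
       [ 0.52156993,  0.32221693, -0.79002598],
       [-0.68970994, -0.38585195, -0.61271402]]), 't': array([ 0.30053948, -0.20312091,  1.71719435])}
top {'camera_matrix': array([[466.82737268,   0.        , 284.37942405],
       [  0.        , 466.82737268, 210.54539005],
       [  0.        ,   0.        ,   1.        ]]), 'R': array([[ 0.07622691, -0.99707604, -0.00536955],
       [-0.97552253, -0.07346295, -0.20726549],
       [ 0.20626499,  0.02103733, -0.97827   ]]), 't': array([-0.04357521,  0.54899415,  1.0837109 ])}
```

View pics/scene0.png

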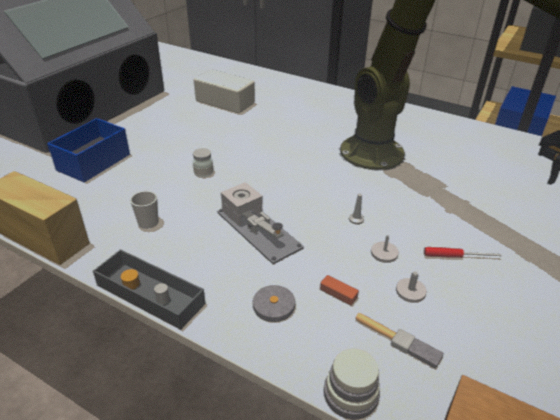

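View pics/top0.png

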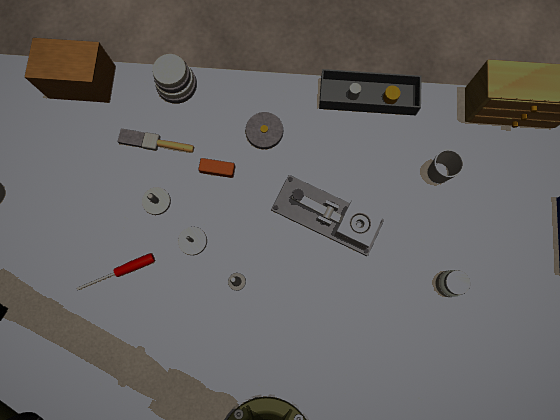

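Run:
```python
import cv2,numpy as np
s=cv2.imread("pics/scene0.png");t=cv2.imread("pics/top0.png")
g=lambda im:np.clip(255*(im/255.)**.6,0,255).astype('uint8')
cv2.imwrite("pics/s1.png",g(cv2.resize(s[170:275,205:315],None,fx=5.4,fy=5.4,interpolation=cv2.INTER_CUBIC)))
cv2.imwrite("pics/t1.png",g(cv2.resize(t[165:265,260:395],None,fx=5.5,fy=5.5,interpolation=cv2.INTER_CUBIC)))
a=g(cv2.resize(s[225:310,360:440],None,fx=5,fy=5,interpolation=cv2.INTER_CUBIC))
b=g(cv2.resize(t[180:265,130:210],None,fx=5,fy=5,interpolation=cv2.INTER_CUBIC))
cv2.imwrite("pics/p1.png",np.hstack([a,b]))
```

```text
(no output)
```

View pics/s1.png

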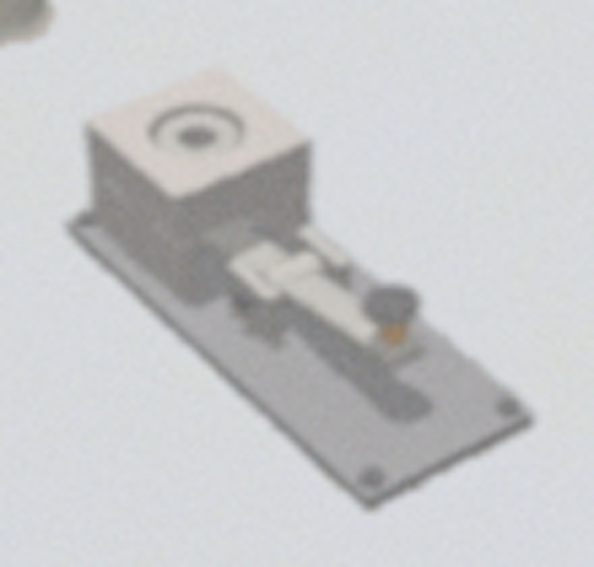

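View pics/t1.png

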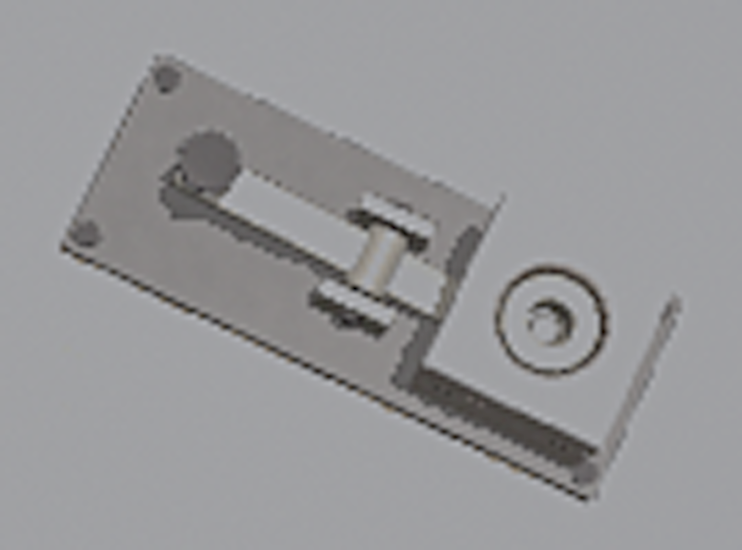

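View pics/p1.png

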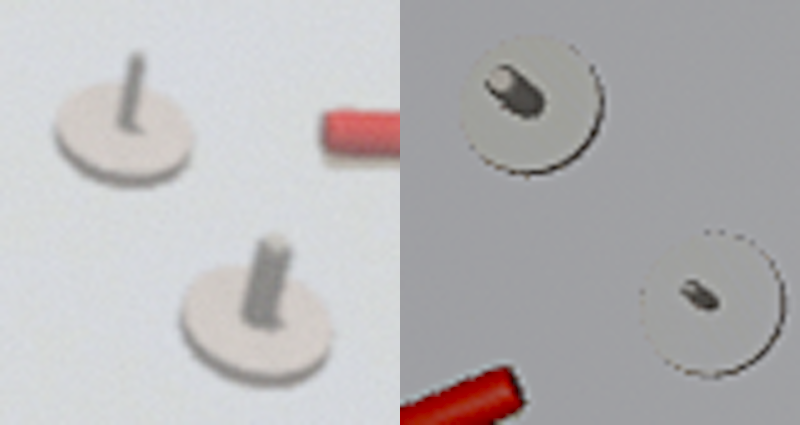

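```bash
cat > h.py <<'E'
from cell import *
import numpy as np, cv2
from scipy.optimize import least_squares
C={n:camera_params(n) for n in("scene","top")}
def proj(n,X):
    c=C[n];X=np.atleast_2d(X);p=(X@np.array(c["R"]).T+c["t"])@np.array(c["camera_matrix"]).T
    return p[:,:2]/p[:,2:]
def uncrop(uv,off,f): return (np.array(uv,float)+.5)/f-.5+np.array(off)
def onplane(n,uv,z):
    c=C[n];R=np.array(c["R"]);K=np.array(c["camera_matrix"])
    o=-R.T@c["t"];d=R.T@np.linalg.inv(K)@np.array([*uv,1.]);return o+d*(z-o[2])/d[2]
def tri(d):
    f=lambda X:np.concatenate([(proj(n,X)[0]-uv) for n,uv in d.items()])
    r=least_squares(f,[.6,.1,.05]);return r.x,r.fun
E
python3 - <<'E'
from h import *
S=lambda u:uncrop(u,(205,170),5.4)
T=lambda u:uncrop(u,(260,165),5.5)
obs=[("scene",S((370,498)),(52,135,10)),("scene",S((530,417)),(-52,135,10)),("scene",S((70,226)),(52,-135,10)),
("scene",S((90,125)),(42,-122,78)),("scene",S((180,195)),(42,-38,78)),("scene",S((310,145)),(-42,-38,78)),("scene",S((215,70)),(-42,-122,78)),
("top",T((160,62)),(52,135,10)),("top",T((65,243)),(-52,135,10)),("top",T((590,497)),(-52,-135,10)),
("top",T((502,195)),(42,-38,78)),("top",T((428,365)),(-42,-38,78)),("top",T((597,450)),(-42,-122,78)),("top",T((674,300)),(42,-122,78)),("top",T((552,320)),(0,-80,78)),("scene",S((197,130)),(0,-80,78))]
def W(p,L):
    L=np.array(L)/1000.;c,s=np.cos(p[2]),np.sin(p[2]);return np.array([p[0]+c*L[0]-s*L[1],p[1]+s*L[0]+c*L[1],L[2]])
f=lambda p:np.concatenate([proj(n,W(p,L))[0]-u for n,u,L in obs])
for cam in(None,"top","scene"):
    g=lambda p:np.concatenate([proj(n,W(p,L))[0]-u for n,u,L in obs if cam in(None,n)])
    r=least_squares(g,[.6,0,.5]);print(cam,r.x,np.degrees(r.x[2]),np.round(np.abs(r.fun).max(),2))
    print(' well',W(r.x,(0,-80,78)),'head exp',W(r.x,(0,83,77)))
print("head",tri({"scene":S((390,297)),"top":T((209,160))}))
for n,a,b,o,f_ in(("scene",(272,242),(257,318),(360,225),5),("top",(502,78),(532,105),(50,180),5)):
    # top crop: hstack offset 400 px -> 130-80=50
    print(n,onplane(n,uncrop(a,o,f_),.064),onplane(n,uncrop(b,o,f_),.012))
E
```

```text
None [ 0.5595187  -0.10988956 -0.38543186] -22.08361904707398 3.86
 well [ 0.52944195 -0.18402045  0.078     ] head exp [ 0.59072333 -0.03297876  0.077     ]
top [ 0.5583894  -0.11003219 -0.3885893 ] -22.264526936243083 3.23
 well [ 0.52807874 -0.18406774  0.078     ] head exp [ 0.58983672 -0.03322029  0.077     ]
scene [ 0.56263465 -0.10851376 -0.38002155] -21.77363105800932 1.36
 well [ 0.53295941 -0.18280629  0.078     ] head exp [ 0.59342271 -0.03143526  0.077     ]
head (array([ 0.59160972, -0.03168572,  0.07415324]), array([ 0.31082958,  0.04934935,  0.27411124, -0.1091662 ]))
scene [0.56563442 0.32840166 0.064     ] [0.56414176 0.33009264 0.012     ]
top [0.56292643 0.32930298 0.064     ] [0.56155927 0.32867915 0.012     ]
```

Run:
```python
from h import *
S=lambda u:uncrop(u,(205,170),5.4)
T=lambda u:uncrop(u,(260,165),5.5)
p=(.5595,-.1099,-.3854)
im=cv2.imread("pics/top0.png");sc=cv2.imread("pics/scene0.png")
def W(L):
    L=np.array(L)/1000.;c,s=np.cos(p[2]),np.sin(p[2]);return np.array([p[0]+c*L[0]-s*L[1],p[1]+s*L[0]+c*L[1],L[2]])
out=[]
for n,I,o,f in(("scene",sc,(205,170),5.4),("top",im,(260,165),5.5)):
    x,y=o;J=cv2.resize(I[y:y+105,x:x+135],None,fx=f,fy=f)
    for pts in([(52,135,10),(-52,135,10),(-52,-135,10),(52,-135,10)],[(42,-38,78),(-42,-38,78),(-42,-122,78),(42,-122,78)],[(24*np.cos(a),-80+24*np.sin(a),78) for a in np.linspace(0,6.28,30)]):
        q=(proj(n,[W(k) for k in pts])-o+.5)*f-.5
        cv2.polylines(J,[q.astype(int)],True,(0,0,255),1)
    cv2.imwrite(f"pics/ov_{n}.png",J)
```

```text
(no output)
```

View pics/ov_top.png

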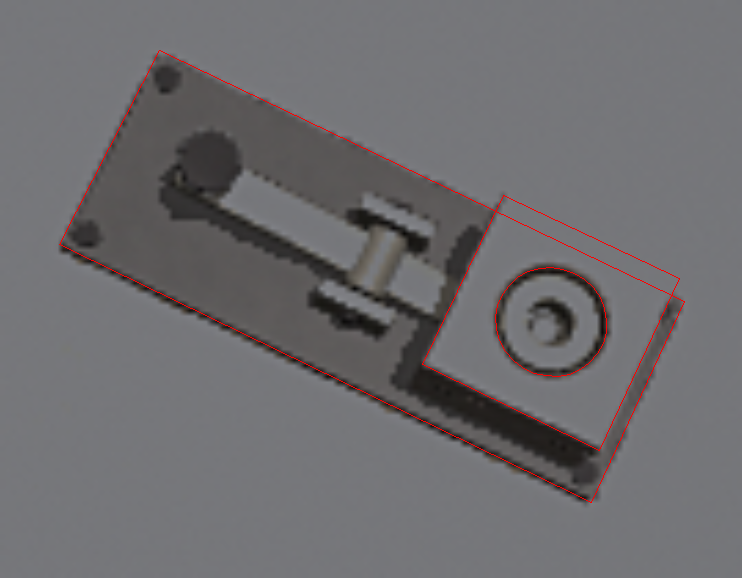

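View pics/ov_scene.png

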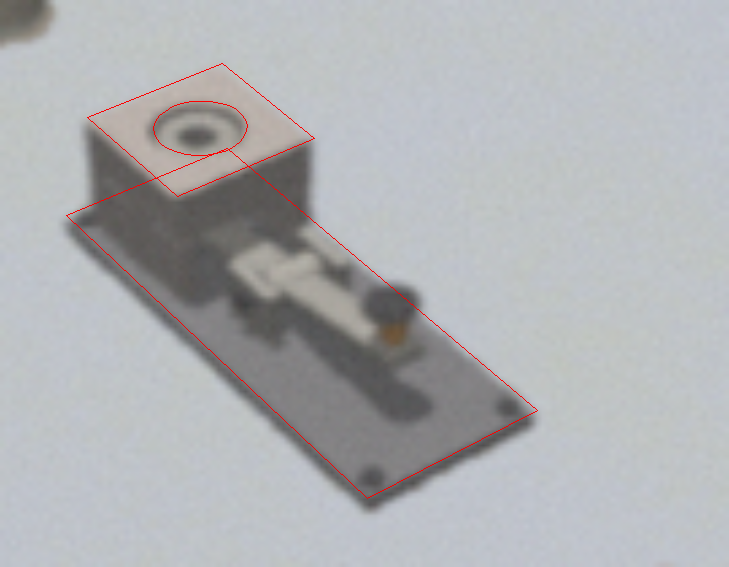

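```bash
cat >> h.py <<'E'
def go(x,y,z,yaw,o=None):
    from scipy.spatial.transform import Rotation as Ro
    o=o or get_obs();R=Ro.from_euler('xyz',o["tool_rot"],degrees=True).as_matrix()
    d=R.T@(np.array([x,y,z])-o["tool_pos"]);tw=-(yaw-o["tool_rot"][2]+180)%360-0
    tw=-((yaw-o["tool_rot"][2]+180)%360-180)
    print("shift mm",np.round(d*1000,1),"twist rad",round(np.radians(tw),3),"from",np.round(o["tool_pos"],4),np.round(o["tool_rot"],2),"F",np.round(o["force"],1),"t",o["time_s"],"w",o["grip_width"])
E
python3 - <<'E'
from h import *
go(.591,-.033,.16,87)
for k,uv,z in(("slim",(190,240),.012),("mandrel",(237,284),0),("jar",(452,283),.075),("cup",(447,160),.085),("bar",(217,168),.028),("brush",(155,140),.02),("driver",(120,270),.01)): print(k,np.round(onplane("top",uv,z),3))
E
```

```text
shift mm [-546.5 -422.2   62.4] twist rad 1.173 from [0.2824 0.5849 0.2216] [-1.7990e+02  1.0000e-02  1.5423e+02] F [-0.   0.3  0.2] t 0.1 w 0.08676255036881107
slim [0.467 0.23  0.012]
mandrel [0.368 0.103 0.   ]
jar [ 0.405 -0.404  0.075]
cup [ 0.7   -0.388  0.085]
bar [0.655 0.179 0.028]
brush [0.721 0.351 0.02 ]
driver [0.379 0.395 0.01 ]
```

```bash
python3 -m handwheel '[[0,-0.015,-0.011,0,0.03],[0,-0.040,-0.031,0,0.09],[0,-0.070,-0.054,0,0.15],[0,-0.100,-0.077,0,0.22],[0,-0.130,-0.100,0,0.28],[0,-0.160,-0.124,0,0.35],[0,-0.190,-0.147,0,0.42],[0,-0.220,-0.170,0,0.48],[0,-0.250,-0.193,0,0.55],[0,-0.280,-0.216,0,0.61],[0,-0.310,-0.240,0,0.68],[0,-0.340,-0.263,0,0.74],[0,-0.370,-0.286,0,0.80],[0,-0.400,-0.309,0,0.87],[0,-0.430,-0.332,0,0.94],[0,-0.460,-0.355,0,1.0],[0,-0.490,-0.379,0.01,1.06],[0,-0.520,-0.402,0.03,1.12],[0,-0.540,-0.417,0.05,1.17],[0,-0.5465,-0.4222,0.06,1.173]]' 10
python3 - <<'E'
from h import *
go(.591,-.033,.095,87)
E
```

```text
time_s: 2.1
tool_pos: [0.59, -0.0375, 0.1608]
tool_rot: [-179.9, 0.1, 86.6]
force: [0.5, 0.5, 0.1]
grip_width: 0.0005
shift mm [ 4.7  0.9 65.8] twist rad -0.007 from [ 0.59   -0.0375  0.1608] [-1.7987e+02  1.1000e-01  8.6590e+01] F [0.5 0.5 0.1] t 2.1 w 0.0005194877292003864
```

```bash
python3 -m handwheel '[[0,0.001,0,0.015,0],[0,0.002,0,0.035,0],[0,0.002,0,0.052,0],[0,0.002,0,0.062,0],[0,0.002,0,0.067,0],[0,0.002,0,0.067,0],[0,0.002,0,0.067,0]]'
python3 - <<'E'
from h import *
go(.591,-.033,.075,87)
for n,(x,y) in(("scene",(205,150)),("top",(260,140))):
    cv2.imwrite(f"pics/{n}2.png",cv2.resize(read_camera(n)[y:y+125,x:x+140],None,fx=4.6,fy=4.6,interpolation=2))
E
```

```text
time_s: 2.8
tool_pos: [0.5918, -0.0301, 0.0964]
tool_rot: [179.9, -0.0, 87.1]
force: [-0.2, -0.2, -0.1]
grip_width: 0.0007
shift mm [-2.9 -0.7 21.4] twist rad 0.001 from [ 0.5918 -0.0301  0.0964] [ 1.7992e+02 -3.0000e-02  8.7050e+01] F [-0.2 -0.2 -0.1] t 2.8 w 0.0006679285366402075
```

View pics/scene2.png

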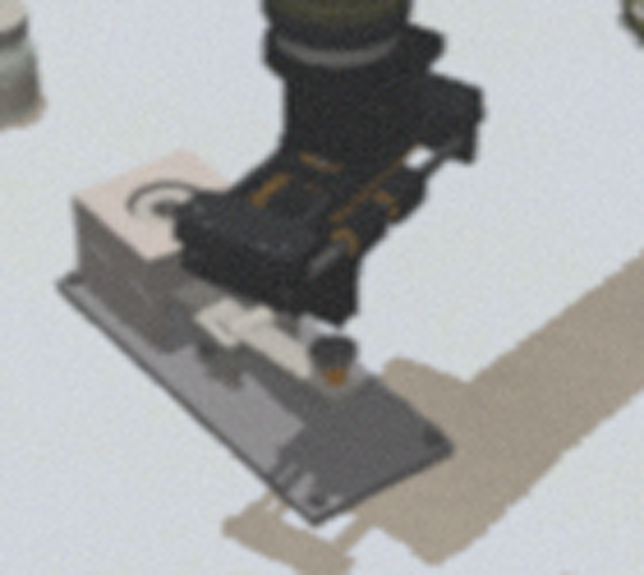

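View pics/top2.png

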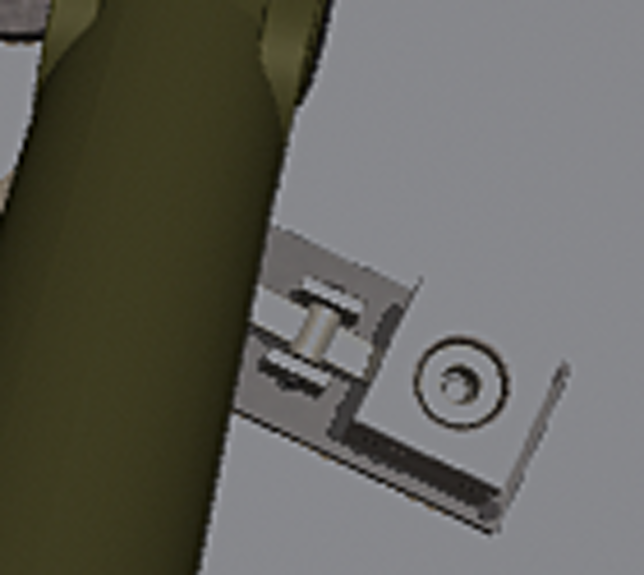

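```bash
python3 -m handwheel '[[0,0,0,0.003,0],[0,0,0,0.007,0],[0,0,0,0.011,0],[0,0,0,0.014,0],[0,0,0,0.016,0],[0,0,0,0.018,0],[0,0,0,0.018,0],[0,0,0,0.018,0]]'; python3 -m handwheel '[[0,0,0,0.0015,0],[0,0,0,0.003,0],[0,0,0,0.0045,0],[0,0,0,0.006,0],[0,0,0,0.006,0]]'
```

```text
time_s: 3.7
tool_pos: [0.5914, -0.0304, 0.0776]
tool_rot: [180.0, -0.0, 87.0]
force: [-0.2, -0.4, -0.6]
grip_width: 0.0007
time_s: 4.2
tool_pos: [0.5922, -0.0294, 0.0727]
tool_rot: [179.9, -0.1, 87.1]
force: [-1.5, 1.1, 5.8]
grip_width: 0.0007
```

```bash
python3 -m handwheel '[[0,0.001,0.0003,0.0015,0],[0,0.0015,0.0006,0.003,0],[0,0.002,0.001,0.0045,0],[0,0.003,0.0012,0.006,0],[0,0.004,0.0015,0.0075,0],[0,0.0045,0.0018,0.009,0],[0,0.005,0.002,0.0105,0],[0,0.0055,0.0023,0.012,0],[0,0.0055,0.0023,0.012,0]]'
```

```text
time_s: 5.1
tool_pos: [0.594, -0.0249, 0.0602]
tool_rot: [180.0, -0.0, 87.0]
force: [-1.6, 0.6, 4.9]
grip_width: 0.0004
```

```bash
python3 -m handwheel '[[0,0,0,0.0015,0],[0,0.0,0,0.003,0],[0,0.001,0,0.0045,0],[0,0.001,0,0.006,0],[0,0.001,0,0.0075,0],[0,0.001,0,0.008,0],[0,0.001,0,0.008,0]]'
```

```text
time_s: 5.8
tool_pos: [0.5949, -0.023, 0.0527]
tool_rot: [179.9, -0.1, 87.1]
force: [-1.1, 2.3, 5.4]
grip_width: 0.0006
```

Expected stop at about z 0.046. I'll go 1 mm per row from here.

```bash
python3 -m handwheel '[[0,0,0,0.001,0],[0,0.0,0,0.002,0],[0,0,0,0.003,0],[0,0,0,0.004,0],[0,0,0,0.005,0],[0,0,0,0.005,0]]'
```

```text
time_s: 6.4
tool_pos: [0.5953, -0.022, 0.0479]
tool_rot: [179.9, -0.2, 87.1]
force: [-0.9, 3.3, 6.0]
grip_width: 0.0006
```

```bash
python3 -m handwheel '[[0,0,0,0.001,0],[0,0,0,0.002,0],[0,0,0,0.002,0]]'
```

```text
time_s: 6.7
tool_pos: [0.5954, -0.0219, 0.0461]
tool_rot: [179.9, -0.2, 87.1]
force: [-1.3, 4.3, 8.4]
grip_width: 0.0006
```

```bash
python3 -m handwheel '[[0,0,0,0.0005,0],[0,0,0,0.001,0],[0,0,0,0.001,0]]'
```

```text
time_s: 7.0
tool_pos: [0.5955, -0.0219, 0.0456]
tool_rot: [179.8, -0.2, 87.1]
force: [-0.8, 3.2, 11.1]
grip_width: 0.0006
```

```bash
python3 -m handwheel '[[0,0,0,0.0005,0],[0,0,0,0.0005,0],[0,0,0,0.0005,0]]';  python3 -m handwheel '[[0,0,0,-0.003,0],[0,0,0,-0.010,0],[0,0,0,-0.03,0],[0,0,0,-0.06,0],[0,0,0,-0.09,0],[0,-0.02,0,-0.12,0],[0,-0.05,0,-0.13,0],[0,-0.05,0,-0.13,0],[0,-0.05,0,-0.13,0]]'
python3 - <<'E'
from h import *
go(.53,-.184,.17,71)
for n,(x,y) in(("scene",(205,150)),("top",(260,140))):
    I=read_camera(n);cv2.imwrite(f"pics/{n}3f.png",I);cv2.imwrite(f"pics/{n}3.png",cv2.resize(I[y:y+125,x:x+140],None,fx=4.6,fy=4.6,interpolation=2))
E
```

```text
time_s: 7.3
tool_pos: [0.5955, -0.022, 0.0453]
tool_rot: [179.8, -0.2, 87.1]
force: [-2.5, 4.2, 12.1]
grip_width: 0.0006
time_s: 8.2
tool_pos: [0.591, -0.0752, 0.1731]
tool_rot: [180.0, -0.0, 86.9]
force: [0.3, 0.7, -0.2]
grip_width: 0.0004
shift mm [-112.   -55.     3.1] twist rad 0.277 from [ 0.591  -0.0752  0.1731] [179.99  -0.    86.87] F [ 0.3  0.7 -0.2] t 8.2 w 0.0004007857649319038
```

View pics/scene3.png

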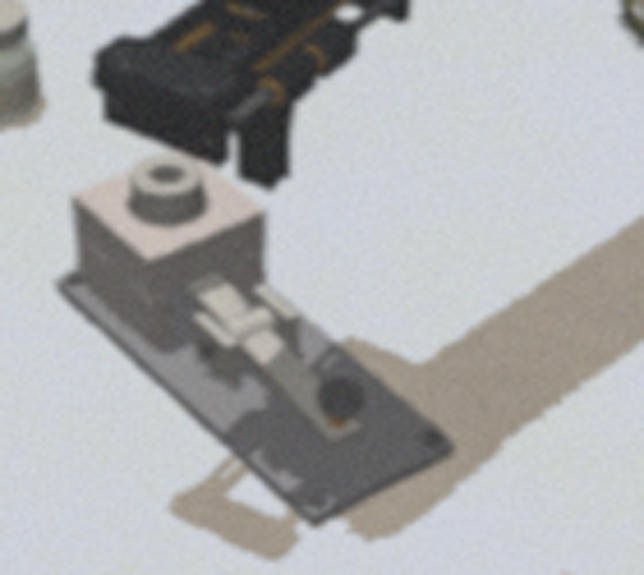

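View pics/top3.png

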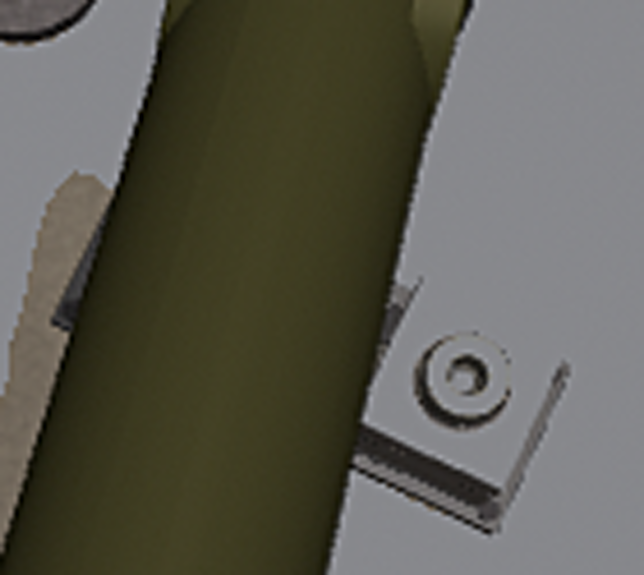

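Run:
```python
from h import *
s=uncrop((168,174),(205,150),4.6);t=uncrop((466,377),(260,140),4.6)
print(tri({"scene":s,"top":t}),onplane("scene",s,.0996),onplane("top",t,.0996))
go(.530,-.184,.17,71)
```

```text
(array([ 0.52965567, -0.18408287,  0.09778259]), array([ 0.30142724,  0.06928148,  0.23777754, -0.10752388])) [ 0.53192251 -0.18346792  0.0996    ] [ 0.52899625 -0.18327261  0.0996    ]
shift mm [-113.9  -55.1    2.2] twist rad 0.28 from [ 0.5909 -0.073   0.1722] [-1.7991e+02 -3.0000e-02  8.7060e+01] F [-0.5  0.5 -0. ] t 8.3 w 0.0002218104493246584
```

```bash
python3 -m handwheel '[[0.087,-0.015,-0.008,0,0.04],[0.087,-0.035,-0.018,0,0.1],[0.087,-0.06,-0.030,0,0.16],[0.087,-0.085,-0.042,0,0.22],[0.087,-0.105,-0.051,0,0.27],[0.087,-0.113,-0.055,0,0.28],[0.087,-0.113,-0.055,0.01,0.28],[0.087,-0.113,-0.055,0.02,0.28],[0.087,-0.113,-0.055,0.03,0.28],[0.087,-0.113,-0.055,0.03,0.28],[0.087,-0.113,-0.055,0.03,0.28]]'
python3 - <<'E'
from h import *
go(.530,-.184,.082,71)
for n,(x,y) in(("scene",(205,100)),):
    I=read_camera(n);cv2.imwrite(f"pics/{n}4.png",cv2.resize(I[y:y+150,x:x+140],None,fx=4,fy=4,interpolation=2))
E
```

```text
time_s: 9.4
tool_pos: [0.5306, -0.1831, 0.1423]
tool_rot: [-179.9, 0.0, 71.1]
force: [0.6, -0.2, 0.2]
grip_width: 0.0806
shift mm [-1.  -0.2 60.3] twist rad 0.001 from [ 0.5306 -0.1831  0.1423] [-1.7993e+02  2.0000e-02  7.1060e+01] F [ 0.6 -0.2  0.2] t 9.4 w 0.0806300900960871
```

View pics/scene4.png

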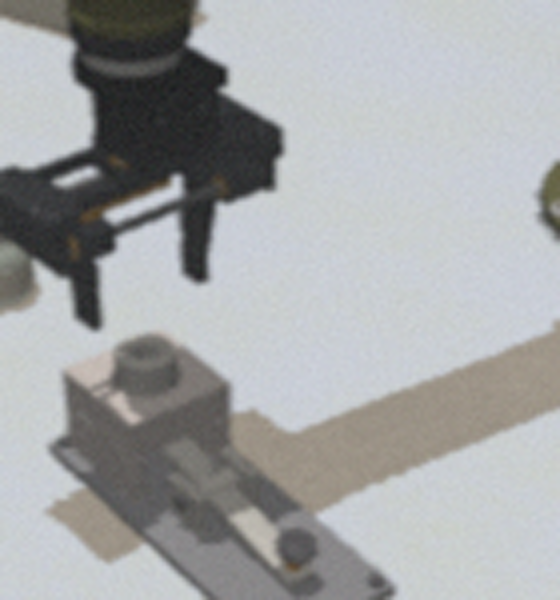

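```bash
python3 -m handwheel '[[0.087,-0.001,0,0.008,0],[0.087,-0.001,0,0.020,0],[0.087,-0.001,0,0.032,0],[0.087,-0.001,0,0.042,0],[0.087,-0.001,0,0.050,0],[0.087,-0.001,0,0.055,0],[0.087,-0.001,0,0.058,0],[0.087,-0.001,0,0.060,0],[0.087,-0.001,0,0.060,0],[0.087,-0.001,0,0.060,0]]'; python3 -m handwheel '[[0.055,0,0,0,0],[0.055,0,0,0,0],[0.055,0,0,0,0],[0.048,0,0,0,0],[0.048,0,0,0,0],[0.048,0,0,0,0]]' 15
```

```text
time_s: 10.45
tool_pos: [0.5305, -0.185, 0.0834]
tool_rot: [180.0, -0.0, 71.0]
force: [-1.1, 0.7, 0.0]
grip_width: 0.087
time_s: 11.05
tool_pos: [0.5302, -0.1849, 0.083]
tool_rot: [180.0, -0.0, 71.0]
force: [0.2, -0.1, -0.7]
grip_width: 0.0508
```

```bash
python3 -m handwheel '[[0.046,0,0,0.001,0],[0.045,0,0,0.001,0],[0.043,0,0,0.001,0],[0.041,0,0,0.001,0],[0.038,0,0,0.001,0],[0.038,0,0,0.001,0]]' 6
```

```text
time_s: 11.65
tool_pos: [0.53, -0.1849, 0.0819]
tool_rot: [-180.0, -0.0, 71.0]
force: [-2.0, 0.0, -0.9]
grip_width: 0.0431
```

```bash
python3 -m handwheel '[[0.035,0,0,0,0],[0.035,0,0,0,0],[0.035,0,0,0,0],[0.035,0,0,0,0]]' 30; python3 -m handwheel '[[0.035,0,0,-0.001,0],[0.035,0,0,-0.003,0],[0.035,0,0,-0.006,0],[0.035,0,0,-0.010,0],[0.035,0,0,-0.015,0],[0.035,0,0,-0.025,0],[0.035,0,0,-0.04,0],[0.035,0,0,-0.06,0],[0.035,0,0,-0.08,0],[0.035,0,0,-0.08,0],[0.035,0,0,-0.08,0]]'
python3 - <<'E'
from h import *
go(.5635,.329,.16,120)
for n,(x,y) in(("scene",(205,100)),):
    I=read_camera(n);cv2.imwrite(f"pics/{n}5.png",cv2.resize(I[y:y+150,x:x+140],None,fx=4,fy=4,interpolation=2))
E
```

```text
time_s: 12.05
tool_pos: [0.5302, -0.1849, 0.0819]
tool_rot: [180.0, 0.0, 71.0]
force: [-1.1, 0.6, -1.4]
grip_width: 0.0423
time_s: 13.15
tool_pos: [0.5306, -0.185, 0.1627]
tool_rot: [179.9, -0.0, 71.0]
force: [-0.7, 0.9, -2.9]
grip_width: 0.0426
shift mm [ 496.7 -136.4    2.8] twist rad -0.856 from [ 0.5306 -0.185   0.1627] [ 1.7992e+02 -4.0000e-02  7.0980e+01] F [-0.7  0.9 -2.9] t 13.15 w 0.042580894344867934
```

View pics/scene5.png

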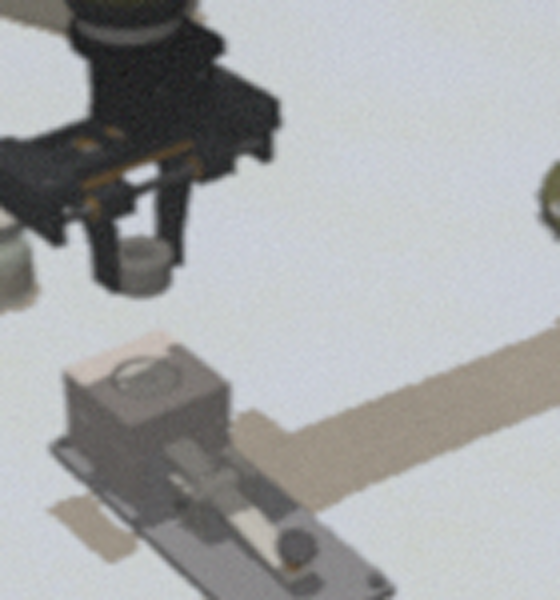

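Run:
```python
from h import *
g=lambda im:np.clip(255*(im/255.)**.6,0,255).astype('uint8')
a=np.linspace(0,2*np.pi,120);ring=np.c_[np.cos(a),np.sin(a)]
def edge(n,x,y):  # mean gradient magnitude radial at projected disc-top rim + bottom silhouettes
    P=np.c_[x+.036*ring[:,0],y+.036*ring[:,1],np.full(120,.012)]
    return proj(n,P)
for n in("scene","top"):
    I=cv2.GaussianBlur(cv2.imread(f"pics/{n}0.png"),(0,0),.7).astype(np.float32).sum(2)
    best=[]
    for dx in np.arange(-4,4.1,.5):
        for dy in np.arange(-4,4.1,.5):
            x,y=.5635+dx/1e3,.329+dy/1e3
            sc=0
            v=[]
            for r in(.0345,.0375):
                P=np.c_[x+r*ring[:,0],y+r*ring[:,1],np.full(120,.012)];q=proj(n,P).astype(np.float32)
                v.append(cv2.remap(I,q[:,0].reshape(1,-1),q[:,1].reshape(1,-1),1)[0])
            best.append((np.abs(v[0]-v[1]).mean(),x,y))
    best.sort(reverse=True);print(n,np.round(best[:4],4).tolist())
    x,y=(.5643,.329) if n=="scene" else (.562,.329)
    x0,y0=(380,255) if n=="scene" else (125,170)
    J=g(cv2.resize(cv2.imread(f"pics/{n}0.png")[y0:y0+60,x0:x0+60],None,fx=8,fy=8,interpolation=2))
    _,x,y=best[0]
    for r,z in((.036,.012),(.0085,.058),(.0085,.012)):
        q=(proj(n,np.c_[x+r*ring[:,0],y+r*ring[:,1],np.full(120,z)])-(x0,y0)+.5)*8-.5
        cv2.polylines(J,[q.round().astype(int)],True,(0,0,255),1)
    cv2.imwrite(f"pics/d_{n}.png",J)
cv2.imwrite("pics/d.png",np.hstack([cv2.imread("pics/d_scene.png"),cv2.imread("pics/d_top.png")])[:,:800*2][:, :960] if 0 else cv2.resize(np.hstack([cv2.imread("pics/d_scene.png"),cv2.imread("pics/d_top.png")]),(800,400)))
```

```text
scene [[41.8095, 0.563, 0.3295], [41.6533, 0.563, 0.33], [41.6391, 0.563, 0.329], [41.5778, 0.5625, 0.3295]]
top [[43.1914, 0.56, 0.327], [43.0497, 0.5605, 0.327], [42.432, 0.5605, 0.3265], [42.2367, 0.5595, 0.327]]
```

View pics/d.png

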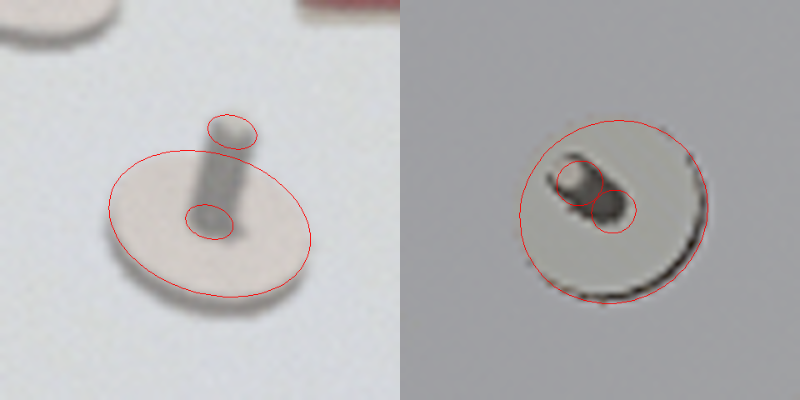

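```bash
python3 -m handwheel '[[0.035,0.010,-0.003,0,-0.02],[0.035,0.030,-0.008,0,-0.06],[0.035,0.060,-0.016,0,-0.11],[0.035,0.090,-0.025,0,-0.16],[0.035,0.120,-0.033,0,-0.21],[0.035,0.150,-0.041,0,-0.26],[0.035,0.180,-0.049,0,-0.31],[0.035,0.210,-0.058,0,-0.36],[0.035,0.240,-0.066,0,-0.41],[0.035,0.270,-0.074,0,-0.46],[0.035,0.300,-0.082,0,-0.51],[0.035,0.330,-0.091,0,-0.56],[0.035,0.360,-0.099,0,-0.62],[0.035,0.390,-0.107,0,-0.68],[0.035,0.420,-0.116,0,-0.73],[0.035,0.445,-0.122,0,-0.78],[0.035,0.470,-0.129,0,-0.82],[0.035,0.487,-0.134,0,-0.85],[0.035,0.496,-0.136,0,-0.856],[0.035,0.496,-0.136,0,-0.856]]'; python3 -m handwheel '[[0.035,0,0,0,0],[0.035,0,0,0,0],[0.035,0,0,0,0]]'
python3 - <<'E'
from h import *
go(.563,.329,.10,120)
for n,(x,y) in(("scene",(350,190)),("top",(80,130))):
    I=read_camera(n);cv2.imwrite(f"pics/{n}6f.png",I);cv2.imwrite(f"pics/{n}6.png",cv2.resize(I[y:y+120,x:x+140],None,fx=5,fy=5,interpolation=2))
E
```

```text
time_s: 15.2
tool_pos: [0.563, 0.3298, 0.1617]
tool_rot: [-180.0, -0.0, 120.1]
force: [-0.6, -0.7, -2.3]
grip_width: 0.0425
time_s: 15.5
tool_pos: [0.5638, 0.3268, 0.1623]
tool_rot: [180.0, 0.0, 119.9]
force: [0.2, -0.6, -2.3]
grip_width: 0.0425
shift mm [ 2.3  0.4 62.3] twist rad -0.002 from [0.5638 0.3268 0.1623] [1.7999e+02 2.0000e-02 1.1991e+02] F [ 0.2 -0.6 -2.3] t 15.5 w 0.04254581874746946
```

View pics/scene6.png

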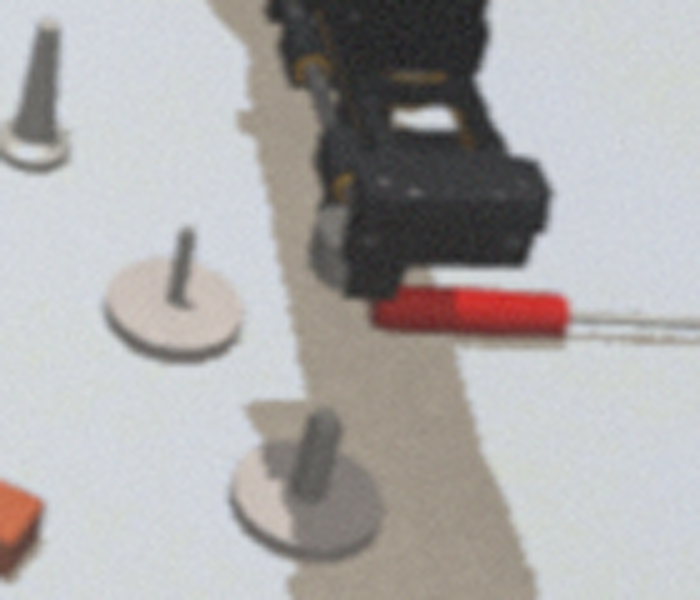

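View pics/top6.png

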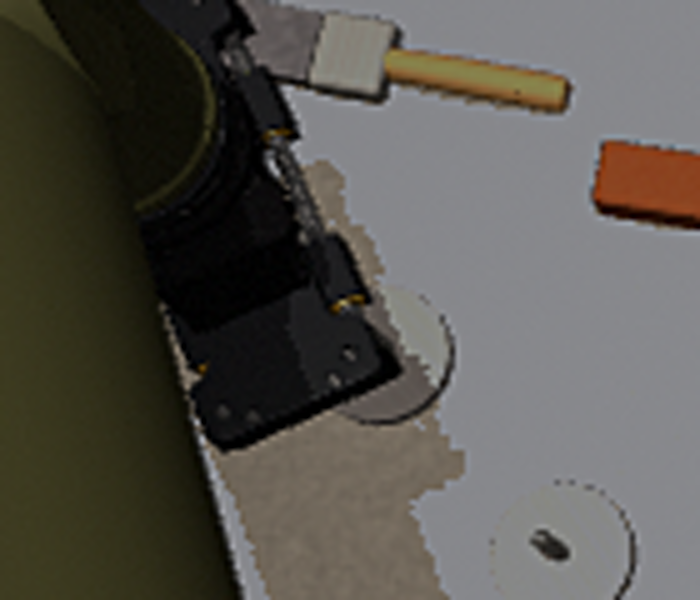

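```bash
python3 -m handwheel '[[0.035,0,0,0,0.05],[0.035,0,0,0,0.15],[0.035,0,0,0,0.27],[0.035,0,0,0,0.39],[0.035,0,0,0,0.51],[0.035,0.001,0,0,0.63],[0.035,0.002,0,0,0.75],[0.035,0.002,0,0,0.87],[0.035,0.002,0,0.005,0.99],[0.035,0.002,0,0.010,1.11],[0.035,0.002,0,0.018,1.23],[0.035,0.002,0,0.03,1.35],[0.035,0.002,0,0.042,1.47],[0.035,0.002,0,0.050,1.55],[0.035,0.002,0,0.055,1.57],[0.035,0.002,0,0.055,1.57],[0.035,0.002,0,0.055,1.57],[0.035,0.002,0,0.055,1.57]]';python3 - <<'E'
from h import *
go(.563,.329,.10,30)
for n,(x,y) in(("scene",(350,190)),("top",(80,130))):
    I=read_camera(n);cv2.imwrite(f"pics/{n}7f.png",I);cv2.imwrite(f"pics/{n}7.png",cv2.resize(I[y:y+120,x:x+140],None,fx=5,fy=5,interpolation=2))
E
```

```text
time_s: 17.4
tool_pos: [0.5628, 0.3302, 0.1078]
tool_rot: [-180.0, -0.1, 30.1]
force: [0.5, -0.2, -2.3]
grip_width: 0.0425
shift mm [-0.4  1.2  7.8] twist rad 0.002 from [0.5628 0.3302 0.1078] [-1.7999e+02 -7.0000e-02  3.0110e+01] F [ 0.5 -0.2 -2.3] t 17.4 w 0.04248773078666904
```

View pics/scene7.png

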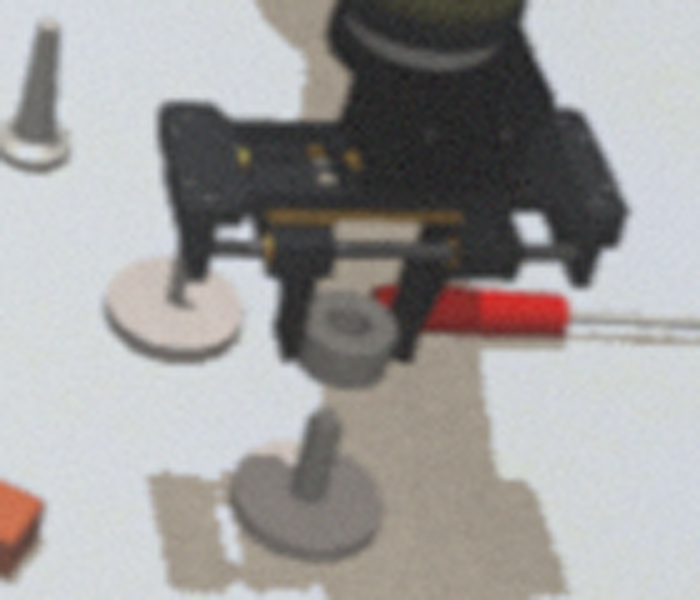

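View pics/top7.png

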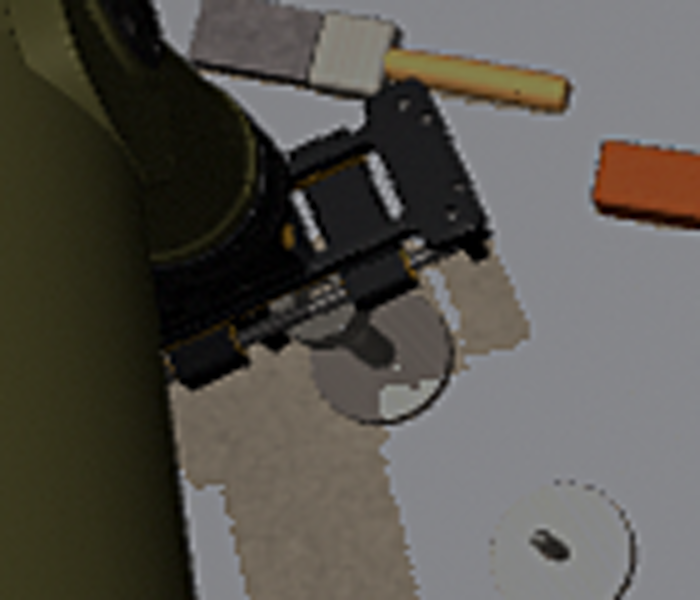

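```bash
cat > ov.py <<'E'
from h import *
a=np.linspace(0,2*np.pi,120);ring=np.c_[np.cos(a),np.sin(a)]
def ov(img,n,off,size,f,circs,out):
    I=cv2.imread(img);x,y=off
    J=cv2.resize(I[y:y+size[1],x:x+size[0]],None,fx=f,fy=f,interpolation=2)
    J=np.clip(255*(J/255.)**.6,0,255).astype('uint8')
    for cx,cy,r,z in circs:
        q=(proj(n,np.c_[cx+r*ring[:,0],cy+r*ring[:,1],np.full(120,z)])-off+.5)*f-.5
        cv2.polylines(J,[q.round().astype(int)],True,(0,0,255),1)
    cv2.imwrite(out,J)
E
python3 - <<'E'
from ov import *
cx,cy=.5628,.3302;px,py=.563,.3298
ov("pics/scene7f.png","scene",(390,240),(60,65),9,[(cx,cy,.022,.1255),(cx,cy,.022,.1015),(cx,cy,.01,.1255),(px,py,.0085,.058),(px,py,.036,.012)],"pics/ov7.png")
E
```

```text
(no output)
```

View pics/ov7.png

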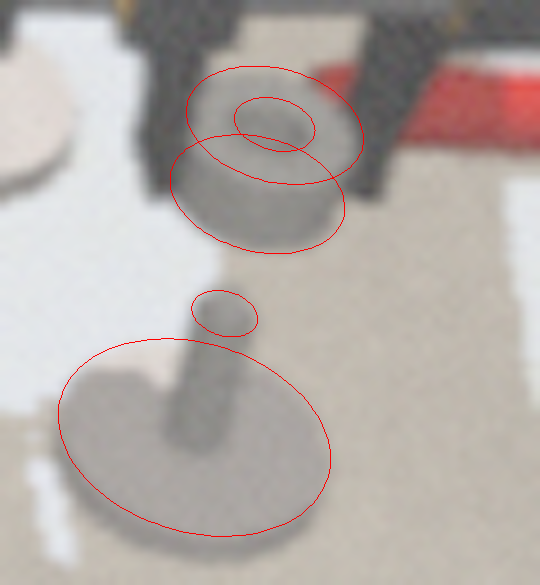

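```bash
python3 -m handwheel '[[0.035,-0.001,0.0005,0,0],[0.035,-0.001,0.0005,0,0],[0.035,-0.001,0.0005,0,0],[0.035,-0.001,0.0005,0,0]]'; python3 -m handwheel '[[0.035,0,0,0.005,0],[0.035,0,0,0.010,0],[0.035,0,0,0.016,0],[0.035,0,0,0.022,0],[0.035,0,0,0.027,0],[0.035,0,0,0.031,0],[0.035,0,0,0.034,0],[0.035,0,0,0.034,0],[0.035,0,0,0.034,0]]'
python3 - <<'E'
from ov import *
go(.562,.3293,.07,30)
cv2.imwrite("pics/scene8f.png",read_camera("scene"))
o=get_obs();cx,cy,z=o["tool_pos"];print(o["tool_pos"]);cx+=.0009;cy+=.0005;z-=.0063;px,py=.563,.3298
ov("pics/scene8f.png","scene",(390,240),(60,65),9,[(cx,cy,.022,z+.024),(cx,cy,.022,z),(cx,cy,.01,z+.024),(px,py,.036,.012),(px,py,.0085,.058)],"pics/ov8.png")
E
```

```text
time_s: 17.9
tool_pos: [0.5617, 0.3291, 0.1071]
tool_rot: [-180.0, -0.0, 30.1]
force: [0.4, -0.0, -1.9]
grip_width: 0.0426
time_s: 18.8
tool_pos: [0.5618, 0.3291, 0.0732]
tool_rot: [-180.0, -0.0, 30.1]
force: [1.1, 0.1, -1.4]
grip_width: 0.0426
shift mm [ 0.2 -0.1  3.2] twist rad 0.001 from [0.5618 0.3291 0.0732] [-1.800e+02 -1.000e-02  3.007e+01] F [ 1.1  0.1 -1.4] t 18.8 w 0.0426087978936097
[0.56194804 0.32915032 0.07336975]
```

View pics/ov8.png

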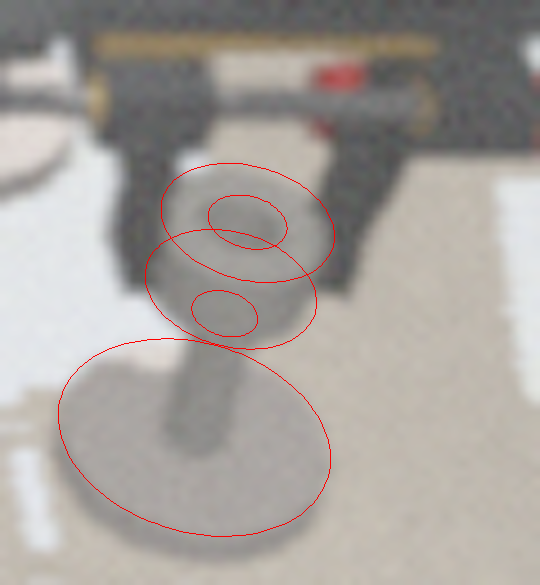

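```bash
python3 -m handwheel '[[0.035,0,0,0.001,0],[0.035,0,0,0.002,0],[0.035,0,0,0.003,0],[0.035,0,0,0.004,0],[0.035,0,0,0.005,0],[0.035,0,0,0.005,0],[0.035,0,0,0.005,0]]'; python3 -m handwheel '[[0.035,0,0,0.001,0],[0.035,0,0,0.002,0],[0.035,0,0,0.003,0],[0.035,0,0,0.003,0]]'
```

```text
time_s: 19.55
tool_pos: [0.5617, 0.3291, 0.068]
tool_rot: [-180.0, 0.0, 30.1]
force: [0.7, 0.1, -2.0]
grip_width: 0.0423
time_s: 19.95
tool_pos: [0.5616, 0.329, 0.0649]
tool_rot: [-180.0, 0.0, 30.1]
force: [0.1, -0.3, -2.1]
grip_width: 0.0423
```

```bash
python3 -m handwheel '[[0.035,0,0,0.001,0],[0.035,0,0,0.002,0],[0.035,0,0,0.003,0],[0.035,0,0,0.003,0]]';python3 -m handwheel '[[0.035,0,0,0.001,0],[0.035,0,0,0.002,0],[0.035,0,0,0.003,0],[0.035,0,0,0.004,0],[0.035,0,0,0.004,0]]'
```

```text
time_s: 20.35
tool_pos: [0.5616, 0.3292, 0.0619]
tool_rot: [-180.0, 0.0, 30.1]
force: [0.1, 0.8, -1.7]
grip_width: 0.0421
time_s: 20.85
tool_pos: [0.5616, 0.3293, 0.0579]
tool_rot: [-180.0, -0.0, 30.1]
force: [-0.4, 1.4, -2.4]
grip_width: 0.0427
```

```bash
python3 -m handwheel '[[0.035,0,0,0.001,0],[0.035,0,0,0.003,0],[0.035,0,0,0.005,0],[0.035,0,0,0.006,0],[0.035,0,0,0.006,0],[0.035,0,0,0.006,0]]'
```

```text
time_s: 21.45
tool_pos: [0.5615, 0.3292, 0.0518]
tool_rot: [-180.0, 0.0, 30.1]
force: [-1.1, 1.6, -3.9]
grip_width: 0.0423
```

```bash
python3 -m handwheel '[[0.035,0,-0.0003,0,0],[0.035,0,-0.0005,0,0],[0.035,0,-0.0005,0,0],[0.035,0,-0.0005,0,0]]'; python3 -m handwheel '[[0.035,0,0,0.001,0],[0.035,0,0,0.003,0],[0.035,0,0,0.005,0],[0.035,0,0,0.006,0],[0.035,0,0,0.006,0],[0.035,0,0,0.006,0]]'
```

```text
time_s: 21.85
tool_pos: [0.5615, 0.3292, 0.052]
tool_rot: [180.0, 0.0, 30.1]
force: [-0.1, 1.7, -3.2]
grip_width: 0.0426
time_s: 22.45
tool_pos: [0.5614, 0.3293, 0.0459]
tool_rot: [180.0, 0.0, 30.1]
force: [0.2, 1.3, -3.2]
grip_width: 0.0421
```

```bash
python3 -m handwheel '[[0.035,0,-0.0003,0.001,0],[0.035,0,-0.0003,0.003,0],[0.035,0,-0.0003,0.005,0],[0.035,0,-0.0003,0.007,0],[0.035,0,-0.0003,0.009,0],[0.035,0,-0.0003,0.010,0],[0.035,0,-0.0003,0.010,0],[0.035,0,-0.0003,0.010,0]]'
```

```text
time_s: 23.25
tool_pos: [0.5614, 0.3298, 0.0361]
tool_rot: [180.0, -0.0, 30.1]
force: [0.2, -0.9, -2.8]
grip_width: 0.0424
```

```bash
python3 -m handwheel '[[0.035,0,0,0.001,0],[0.035,0,0,0.003,0],[0.035,0,0,0.005,0],[0.035,0,0,0.007,0],[0.035,0,0,0.009,0],[0.035,0,0,0.010,0],[0.035,0,0,0.010,0],[0.035,0,0,0.010,0]]'
```

```text
time_s: 24.05
tool_pos: [0.5614, 0.3298, 0.0261]
tool_rot: [-180.0, -0.0, 30.1]
force: [1.0, -0.6, -2.3]
grip_width: 0.0424
```

Sliding freely; the disc is expected at TCP z ≈ 0.018. Approaching in fine steps.

```bash
python3 -m handwheel '[[0.035,0,0,0.001,0],[0.035,0,0,0.002,0],[0.035,0,0,0.003,0],[0.035,0,0,0.004,0],[0.035,0,0,0.005,0],[0.035,0,0,0.005,0],[0.035,0,0,0.005,0]]'; python3 -m handwheel '[[0.035,0,0,0.0005,0],[0.035,0,0,0.001,0],[0.035,0,0,0.0015,0],[0.035,0,0,0.0015,0]]'
```

```text
time_s: 24.75
tool_pos: [0.5613, 0.3298, 0.021]
tool_rot: [180.0, -0.0, 30.1]
force: [0.0, -0.4, -0.7]
grip_width: 0.0427
time_s: 25.15
tool_pos: [0.5612, 0.3297, 0.0195]
tool_rot: [-180.0, 0.0, 30.1]
force: [0.4, 0.0, -2.7]
grip_width: 0.0423
```

```bash
python3 -m handwheel '[[0.035,0,0,0.0005,0],[0.035,0,0,0.001,0],[0.035,0,0,0.001,0],[0.035,0,0,0.001,0]]'
```

```text
time_s: 25.55
tool_pos: [0.5613, 0.3297, 0.0185]
tool_rot: [180.0, -0.0, 30.1]
force: [0.2, -0.0, -2.1]
grip_width: 0.0425
```

```bash
python3 -m handwheel '[[0.035,0,0,0.0005,0],[0.035,0,0,0.001,0],[0.035,0,0,0.001,0],[0.035,0,0,0.001,0]]'
```

```text
time_s: 25.95
tool_pos: [0.5614, 0.3298, 0.0184]
tool_rot: [-180.0, -0.0, 30.1]
force: [-2.1, -1.9, 6.0]
grip_width: 0.0425
```

```bash
python3 -m handwheel '[[0.035,0,0,-0.0003,0],[0.035,0,0,-0.0005,0],[0.035,0,0,-0.0005,0]]'; python3 -m handwheel '[[0.044,0,0,0,0],[0.047,0,0,0,0],[0.050,0,0,0,0],[0.055,0,0,0,0],[0.06,0,0,0,0],[0.065,0,0,0,0],[0.065,0,0,0,0],[0.065,0,0,0,0]]'
python3 - <<'E'
from ov import *
cv2.imwrite("pics/scene9f.png",read_camera("scene"))
px,py=.563,.3298
ov("pics/scene9f.png","scene",(390,240),(60,65),9,[(px,py,.022,.036),(px,py,.022,.012)],"pics/ov9.png")
E
```

```text
time_s: 26.25
tool_pos: [0.5614, 0.3298, 0.0184]
tool_rot: [-180.0, -0.0, 30.1]
force: [-2.1, -1.3, 3.8]
grip_width: 0.0422
time_s: 27.05
tool_pos: [0.5613, 0.3298, 0.0181]
tool_rot: [-180.0, -0.0, 30.1]
force: [-0.0, -0.1, -0.6]
grip_width: 0.0646
```

View pics/ov9.png

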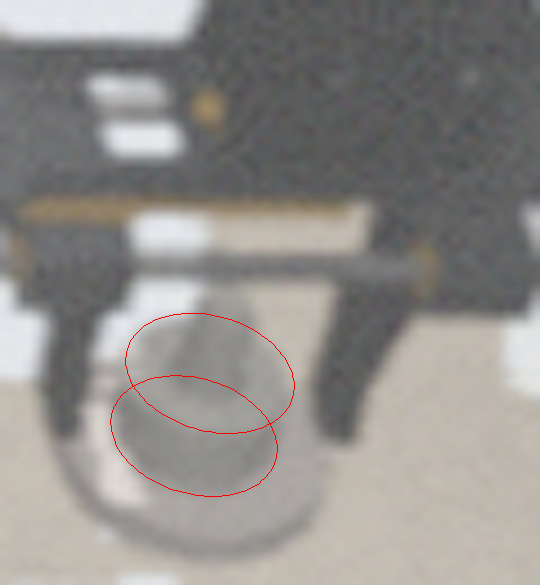

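```bash
python3 -m handwheel '[[0.07,0,0,-0.004,0],[0.075,0,0,-0.012,0],[0.075,0,0,-0.025,0],[0.075,0,0,-0.045,0],[0.075,0,0,-0.07,0],[0.075,0,0,-0.10,0],[0.075,0,0,-0.13,0],[0.075,0,0,-0.16,0],[0.075,0,0,-0.18,0],[0.075,0,0,-0.18,0],[0.075,0,0,-0.18,0]]'; python3 -m handwheel '[[0.075,-0.02,0,0,0],[0.075,-0.05,0,0,0],[0.075,-0.08,0,0,0],[0.075,-0.10,0,0,0],[0.075,-0.11,0,0,0],[0.075,-0.11,0,0,0]]'
python3 - <<'E'
from ov import *
for n in("scene","top"): cv2.imwrite(f"pics/{n}10.png",read_camera(n))
px,py=.563,.3298
ov("pics/scene10.png","scene",(390,240),(60,65),9,[(px,py,.022,.036),(px,py,.022,.012)],"pics/ov10.png")
E
```

```text
time_s: 28.2
tool_pos: [0.5615, 0.3298, 0.199]
tool_rot: [-180.0, -0.1, 30.1]
force: [0.2, -0.3, -0.3]
grip_width: 0.0753
time_s: 28.8
tool_pos: [0.465, 0.2742, 0.1975]
tool_rot: [-180.0, 0.1, 30.1]
force: [0.1, 0.6, 0.5]
grip_width: 0.0751
```

View pics/scene10.png

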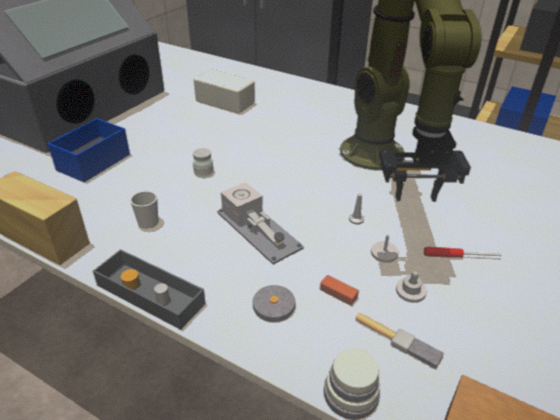

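View pics/ov10.png

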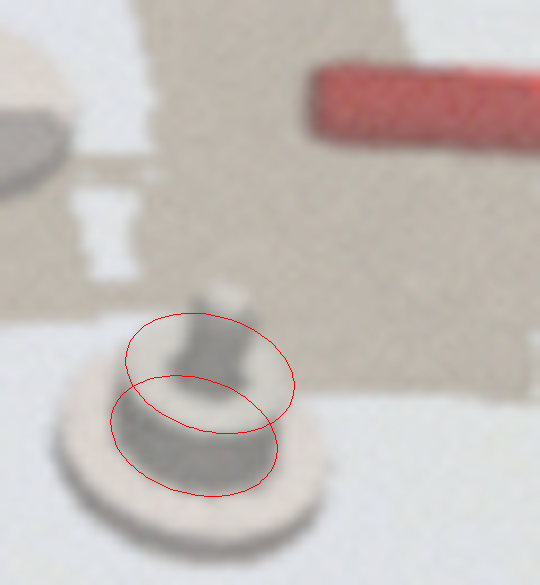

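The collar lies flat on the stout post's stand, around pixel (412,287), and matches the model drawn with its underside at z = 12 mm. The lever is still down, and the other things sit where they were in the first picture. I'm handing in.

```bash
python3 -c "
from cell import *
print(sign_off())"
```

```text
the job is handed in; nothing more can be done
None
```

The collar is on the stouter post, lying flat on its stand, and the job is handed in at about 29 s of robot time.

- **Lever:** I pressed the screw head with closed fingers. It took about 5–6 N through the travel and rose to 12 N on the end stop. The pictures then showed the lever down and the collar standing proud of the well.
- **Collar:** I gripped it with 30 N, lifted it clear and lowered it over the stout post in small steps. Side force stayed under about 2 N, and I shifted it under 1 mm sideways on the way down. It touched the stand at about 6 N with the tool at z = 18.4 mm, against 18.3 mm expected. I eased off, opened the fingers and backed away.

The last scene picture shows the collar flat on the stout stand, the lever still down, the robot clear of everything, and the other things apparently where they were. I checked that picture by eye and did not measure each object.

The two cameras disagreed by 2–3 mm on positions, so I used an average and lined up the collar on the post in the scene camera alone. The force readings were noisy by about 1 N, and the gripper read 42.5 mm on the 44 mm collar. None of this caused trouble.

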